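Run the loupe boom out to its next stop and uncover the lens

ROBOT

A 6-joint arm with a two-finger parallel gripper is mounted at the origin on the work surface. World frame = base frame: x ahead of the robot, y to its left, z up, the work surface at z = 0. Lengths are in m, angles in rad, forces in N, time in s.
With the tool pointing down it reaches from about 0.35 to 0.775 m from the base axis. Payload 7.3 kg.
Tool frame: the origin (TCP) lies between the finger pads; the fingertips stand 14 mm ahead of it and the grasp point (between the pads) lies 5 mm behind it; z points along the fingers, y is the direction in which the jaws open and shut (so a half turn about z gives the same grasp; the last joint's range is limited). The gripper opens to 92 mm and grips with 3 to 60 N. Pads are 19 mm wide; open, the fingers measure 130 mm over their backs; the gripper's body (75 mm by 190 mm) begins 47 mm behind the grasp point.
Start: joints at [-1.305, 0.342, 1.524, -0, 1.275, -0.146], TCP at [0.21, -0.481, 0.241] pointing down, gripper open.
Joint ranges: [-2.53, 2.53], [-0.77, 2.02], [0.04, 2.7], [-1, 4.14], [0.28, 2.66], [-3.11, 3.11]. Speed limits (rad/s): [2.57, 2.57, 3.14, 3.14, 3.14, 3.14].

INTERFACE

Orientations are given as [roll, pitch, yaw] about the fixed x, y, z axes, in that order (R = Rz(yaw) Ry(pitch) Rx(roll)).
In Python, from cell import robot gives the robot as it stands.
- The arm moves only by the shell command python3 -m creep 'ROWS' [FORCE]. ROWS is JSON, a list that holds one entry, the list of rows, each a list of 7 numbers: the shift along the tool's x, y, z in cm, then the turn, a rotation vector about the tool's x, y, z in degrees, then the gripper command: -1 is shut, 1 is fully open, values between are in proportion. In form: [[[tx, ty, tz, wx, wy, wz, gripper], ...]]. A call has 1 to 8 rows; each row is the pose to reach, as a shift and turn from the pose measured when the call began, along the tool's axes at that moment; what a row does not reach only later rows make up. A row lasts 1/10 s, in which the tool goes at most 50 mm and 8.59 degrees, less where a joint would pass 70% of its speed; a pose out of reach is approached as far as the arm can. A call with a gripper value outside its range is refused whole. The fingers move at their own pace and stop on an object; FORCE is the grip in N (left out, the last holds). Time passes only in rows, so rows that repeat a pose let the fingers close. It gives the time, the measured TCP pose, the force and the opening at its end, in the units of the state.
- robot.observe(): the state, without advancing time (a new reading comes with each control period).
- robot.read_camera(name): name is "side" or "top" or "wrist"; returns the picture (420x560x3 uint8, red, green, blue); there is no depth.
- robot.camera_params(name): a dict with "camera_matrix" (3x3 intrinsics, pixels), "R" (3x3) and "t" (3): a world point X has camera coordinates R X + t. Camera axes: x right, y down, z forward; pixel columns grow to the right and rows downward; lengths in m; the calibration is good to about 2 mm. A picture is of the moment at which its call begins: read the wrist's pose just before it. camera_params takes no time and is no camera call; for the wrist camera it gives the pose at the moment of the call.
- robot.hand_in(): hands the job in, once; it reports no verdict.
Trained networks look in the newest picture that a camera, given by its name, has taken for a name from the list of things; names that differ only in an ending like _2 or _b are one class to them, and where a whole thing is asked for, a point or a joint stands for the part that bears it (a point fixed in the world has none). Each returns a list of dicts, best first, with "score" (0 to 1); they miss things now and then, are a little off and sometimes report something else, mostly with a low value. They report only what shows in the picture. A call takes as long as a camera call.
- robot.look_for(camera, label): "centre" ([x, y, z] in m, in the coordinates of the camera as it stood for that picture, good to about 4 mm: the middle of the surface that is visible of it).
- robot.masks_of(camera, label): "mask" (420x560 bool, what is visible of it).
The state is a dict: "time": time; "qpos": joint angles; "qvel": joint speeds; "joint_efforts": joint torques, N m; "tool_pos": TCP position; "tool_rot": TCP orientation; "contact_force": force on the tool from outside, world axes, zero at the start; "torque": the same for the moment, N m; "opening": finger opening in m.
Only numpy, scipy, OpenCV 4.12 (cv2) and the standard library are available. Lean on these libraries where they do the work, as an engineer would, in place of code of your own. Each camera call takes 0.05 s, during which the arm holds its last target.

TASK

Set the bench loupe up over the stone: press in the sprung button on the sleeve so the telescoping tube is freed, then slide the tube out until the button pops up through the next hole (the middle one). Then swing the round dust cover on the lens aside, all the way to its stop, and leave the other things on the bench where they are.

Things in the scene. Friction and masses are not known exactly. Their poses are not given: they have to be found in the camera images.
- stand: the fixed boom stand: cream base 450 x 110 mm, on it a square aluminium sleeve 180 mm long, 40 mm wide, top face 110 mm above the bench, centred over the stand's origin (on the bench). The stand's x axis points across the boom, away from the robot; the tube slides out of the sleeve along the stand's -y, out of the mouth at y = -90 mm. Yaw varies by +-0.25 rad.
- middle_hole (a point): the next (middle) of three 21 mm holes in the sleeve's top face, at the level of that face; the holes lie on its centre line, 55 mm apart, at stand y = +45 (where the button starts), -10 (this one) and -65 mm. The button must come up through this one.
- tube (a joint): how far the steel inner tube (33 mm square, top at 106.5 mm) is slid out, m: 0 at the first hole (start), 0.055 at the middle, 0.110 at the last, with 2 mm of play. Locked while the button is up in a hole. Once the button is pressed in, a spring kicks the tube out 13 to 20 mm and the button hides under the wall; then it slides with 2.5 N of friction and locks when the button pops up
- button (a joint): how far the button is pressed in, m: 0 fully up (it stands 9 mm out of the sleeve's top), 0.009 flush with the sleeve's top, about 0.0115 when hidden under the wall
- button_top (a point): crown of the domed steel button, 18 mm in diameter, that moves with the tube and points up, 119 mm above the bench when up. Pressing it straight down to flush with the sleeve (2 to 4 N) frees the tube
- plate_face (a point): thumb plate, black and upright, fixed on the inner tube: 60 mm wide across the boom, 8 mm thick, upper edge 150 mm above the bench. The point is the middle of its face that looks back to the sleeve (stand's +y), 130 mm above the bench; it starts 45 mm beyond the sleeve's mouth. Push here along the stand's -y to slide the tube out
- cover (a joint): angle of the dust cover, rad: 0 over the lens, 2.0 at its stop, fully aside; starts at 0 to 0.3. It turns about a vertical pivot, counter-clockwise seen from above (the knob first moves to the stand's -x, the robot's side), needs about 1.5 N at the knob and stays where it is left
- cover_knob (a point): centre of the upright knob on the dust cover: black, 16 mm in diameter, from 108 to 140 mm above the bench (the point is at 124 mm), at the middle of the steel cover disc (76 mm in diameter, 4 mm thick, top 108 mm above the bench), 46 mm from the pivot
- cover_pivot (a point): a point on the cover's vertical pivot axis, 124 mm above the bench, at the outer end of the lens head; the pivot pin's top is 114 mm above the bench. At cover angle 0 the knob lies from here towards the stand's +y
- lens (a point): centre of the lens's upper face (a ring 92 mm in outer diameter at the outer end of the tube), 97 mm above the bench; over the stone when the tube is at the middle hole
- ring_box_a: bystander: white ring box 55 x 55 x 42 mm, origin under its centre
- ring_box_b: bystander: black ring box 55 x 55 x 42 mm, origin under its centre
- jar: bystander: glass jar 52 mm in diameter, 62 mm tall, origin under its centre
- stone_tray: bystander: dark wooden tray of stones 100 x 140 x 18 mm, origin under its centre
- tweezers: bystander: steel tweezers 160 mm long, 5 mm thick, lying along their y axis, origin under their middle
- tool_stand: bystander: round metal tool stand 84 mm wide with brushes up to about 150 mm tall, origin under its centre

How it is judged:
On the way, in this order (a step that is already met when the one before it is completed fails the run):
1. the button is pressed in and the tube comes free of the first hole (value of joint tube above 0.006 m and value of joint button above 0.008 m), for 0.05 s.
2. the tube is slid out until the button pops up through the middle hole (value of joint tube between 0.051 and 0.059 m and value of joint button below 0.003 m), for 0.2 s.
3. the dust cover is swung aside to its stop (value of joint cover above 1.75 rad), for 0.2 s.
At the end, for the whole second after the job is handed in: The tube is latched at the middle hole (slid out 0.055 m, within 4 mm) with the button standing up through it (pressed in by less than 3 mm), the dust cover rests swung aside by more than 1.75 rad (its stop is at 2.0), and nothing is touched (all of step 2 and value of joint cover above 1.75 rad and velocity of joint cover between -0.05 and 0.05 rad/s).
It fails at once if a bystander is moved by more than 30 mm (distance of any of ring_box_a, ring_box_b, jar, stone_tray, tweezers, tool_stand from where it was at the start of the episode above 0.03 m).
It also fails if it takes over 58 s, if anything falls off the work surface, if the arm or the gripper's body presses on something with over 40 N, if the wrist force passes 120 N, or if a joint passes its speed limit or range.

## Working session

There is one attempt and no reset: what is moved stays moved. The work goes in short steps, Python scripts to look and compute and a shell command to move; the robot and the scene stay as the last step left them, time stands still between calls to the robot, and variables do not carry over. Pictures are saved under pics/ and viewed, and the job is handed in when it is done.

```bash
ls; mkdir -p pics; cat > h.py <<'E'
import numpy as np, cv2
from cell import robot
def save(cam,name):
    im=robot.read_camera(cam); cv2.imwrite('pics/'+name,cv2.cvtColor(im,cv2.COLOR_RGB2BGR)); return im
def par(c):
    p=robot.camera_params(c); return [np.array(p[k]) for k in('camera_matrix','R','t')]
def find(c,l):
    K,R,t=par(c); return [(round(d['score'],2),(R.T@(np.array(d['centre'])-t)).round(4).tolist()) for d in robot.look_for(c,l)[:3]]
def proj(c,X):
    K,R,t=par(c); v=K@(R@np.array(X)+t); return v[:2]/v[2]
def pix(c,u,v,z):
    K,R,t=par(c); d=R.T@np.linalg.solve(K,[u,v,1]); o=-R.T@t; return o+d*(z-o[2])/d[2]
E
python3 - <<'E'
from h import *
for c in('side','top','wrist'): save(c,c+'0.png')
print(robot.observe())
for c in('side','top'):
  for l in('button_top','plate_face','cover_knob','cover_pivot','lens','middle_hole','stand','tool_stand','jar'):
    print(c,l,find(c,l))
E
```

```text
pics
{'time': 0.15, 'qpos': array([-1.30502326e+00,  3.42560554e-01,  1.52475294e+00, -3.71809426e-06,
        1.27541351e+00, -1.45971618e-01]), 'qvel': array([-0.00156335, -0.00149828, -0.00157672,  0.0005603 ,  0.00157302,
        0.00124137]), 'joint_efforts': array([ 9.20066668e-04, -4.31469941e+01, -2.44354320e+01,  7.17574172e-02,
        5.37947298e-02, -8.25654161e-05]), 'tool_pos': array([ 0.21007007, -0.48084143,  0.2402213 ]), 'tool_rot': array([-3.14046985e+00, -1.61477329e-04,  4.11745682e-01]), 'contact_force': array([-0.39763219, -0.02185456, -0.75438327]), 'torque': array([ 0.01206857, -0.01934522, -0.02302422]), 'opening': 0.09197068771278155}
side button_top []
side plate_face [(0.75, [0.511, -0.0294, 0.1051])]
side cover_knob [(0.7, [0.3787, 0.1628, 0.0454]), (0.64, [0.5158, -0.0482, 0.1075])]
side cover_pivot [(0.75, [0.5126, -0.0482, 0.1047])]
side lens []
side middle_hole [(0.96, [0.5005, -0.0322, 0.0344])]
side stand [(0.69, [0.497, -0.0302, 0.0398])]
side tool_stand [(0.67, [0.4695, 0.4494, 0.0579]), (0.2, [0.4967, -0.0324, 0.0366])]
side jar [(0.79, [0.3813, 0.1669, 0.0445])]
top button_top [(0.44, [0.5018, 0.228, 0.1176])]
top plate_face [(0.65, [0.5142, -0.0139, 0.1098]), (0.47, [0.5123, 0.0659, 0.0484])]
top cover_knob [(0.61, [0.5213, -0.037, 0.1087]), (0.23, [0.6351, 0.142, 0.0047])]
top cover_pivot [(0.55, [0.518, -0.0373, 0.1099])]
top lens [(0.74, [0.5128, -0.012, 0.1048])]
top middle_hole [(0.9, [0.512, 0.0665, 0.0511])]
top stand [(0.74, [0.5144, 0.0674, 0.0519])]
top tool_stand [(0.97, [0.4703, 0.4651, 0.057])]
top jar [(0.82, [0.3852, 0.186, 0.0623])]
```

View pics/top0.png

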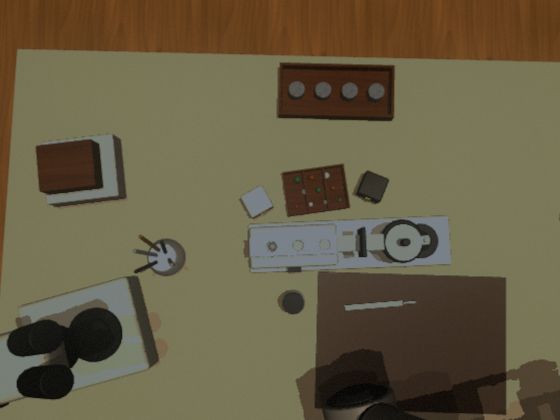

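View pics/side0.png

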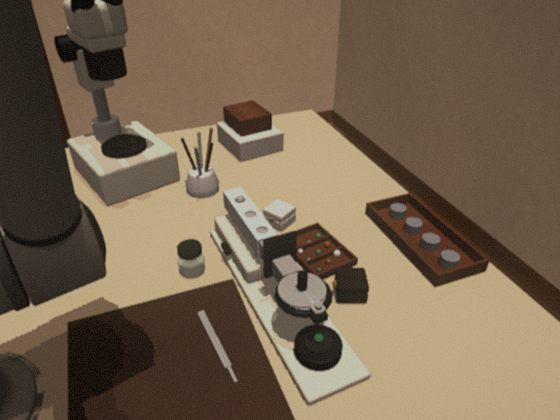

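View pics/wrist0.png

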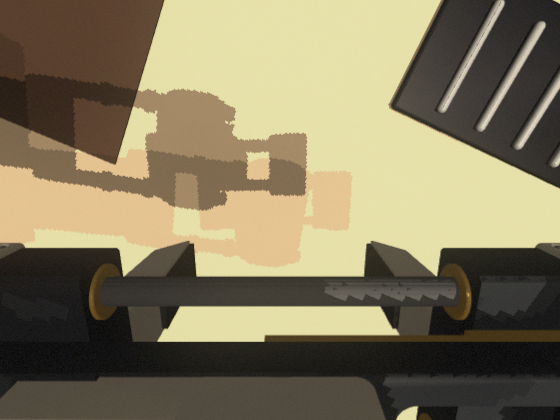

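The top picture shows the button at about (272,246), holes at (298,245) and (324,244), the plate at (362,242), the knob at (404,242) and the pivot at (428,240). The side picture agrees. Next I'll zoom in and measure.

```bash
python3 - <<'E'
from h import *
im=cv2.imread('pics/top0.png')
c=cv2.resize(im[200:290,240:460],None,fx=3.6,fy=3.6,interpolation=cv2.INTER_CUBIC); cv2.imwrite('pics/top0z.png',c)
b=pix('top',272,246,.117);h2=pix('top',298,245,.11);h3=pix('top',324.5,244,.11)
print(b,h2,h3,np.linalg.norm(h3-h2)); K,R,t=par('top'); print(K,-R.T@t)
print('knob',pix('top',404,242,.14),'piv',pix('top',428,240,.114),'plate',pix('top',362,242,.15))
E
```

```text
[0.50136835 0.23005441 0.117     ] [0.50507969 0.17688256 0.11      ] [0.50868053 0.12242042 0.11      ] 0.05458104200426282
[[544.12896904   0.         288.98252164]
 [  0.         544.12896904 214.86047586]
 [  0.           0.           1.        ]] [0.47966909 0.18013588 1.23215809]
knob [ 0.51639927 -0.03476866  0.14      ] piv [ 0.52275011 -0.08881668  0.114     ] plate [0.51371362 0.05026473 0.15      ]
```

View pics/top0z.png

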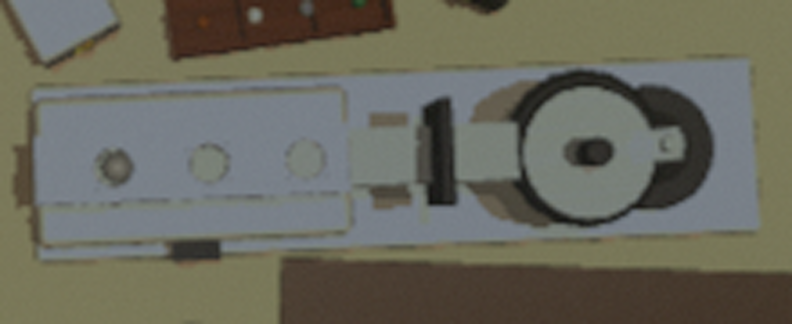

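The zoom puts the button at (271.9,246.1), the holes at (298.1,245.3) and (325,243.9), the knob top at (405.8,242.2) and the pivot at (426.1,240.3). I'll fit the stand's pose to these and work out the first move.

```bash
cat >> h.py <<'E'
from scipy.spatial.transform import Rotation as Ro
def go(p,yaw):
    s=robot.observe(); R=Ro.from_euler('xyz',s['tool_rot']); T=Ro.from_euler('xyz',[np.pi,0,yaw])
    print('t',round(s['time'],2),'tcp',s['tool_pos'].round(4),s['tool_rot'].round(3),'F',s['contact_force'].round(1),'op',round(s['opening'],4))
    print('shift cm',(R.inv().apply(np.array(p)-s['tool_pos'])*100).round(2),'rot deg',np.degrees((R.inv()*T).as_rotvec()).round(2))
E
python3 - <<'E'
from h import *
def z(x,y,h): return pix('top',240+x/3.6,200+y/3.6,h)
for a,b,h in(((35,90),(750,58),.0),((40,258),(758,230),.0),((40,205),(347,192),.11)):
    A,B=z(*a,h),z(*b,h); d=B-A; print('yaw',np.arctan2(d[0],-d[1]),A,B)
b=z(115,166,.116); h2=z(209,163,.11);h3=z(306,158,.11);kn=z(597,152,.14);pv=z(670,145,.114);pl=z(446,150,.15)
P=np.array([b,h2,h3,kn,pv]);print(P)
loc=np.array([45,-10,-65])/1000
for i in(1,2): pass
q=P[:,:2];c=q.mean(0);v=np.linalg.svd(q-c)[2][0];v*=-np.sign(v[1]);print('dir',v,'psi',np.arctan2(v[0],-v[1]))
psi=0.06
print((P[:,:2]-b[:2])@[np.sin(psi),-np.cos(psi)],(P[:,:2]-b[:2])@[np.cos(psi),np.sin(psi)])
go([b[0],b[1],.2],psi+np.pi/2)
E
```

```text
yaw 0.07263197223751634 [0.54979686 0.28735403 0.        ] [ 0.58246257 -0.16159765  0.        ]
yaw 0.06772983579034703 [0.44453411 0.2806091  0.        ] [ 0.47491132 -0.16721051  0.        ]
yaw 0.07079336722997469 [0.47780134 0.2726661  0.11      ] [0.49021809 0.09756487 0.11      ]
[[ 0.50115731  0.23020597  0.116     ]
 [ 0.50451184  0.17675259  0.11      ]
 [ 0.50893804  0.1213978   0.11      ]
 [ 0.51605856 -0.03842955  0.14      ]
 [ 0.5220729  -0.08496881  0.114     ]]
dir [ 0.06152741 -0.99810539] psi 0.06156629841971614
[0.         0.05355834 0.10907893 0.26904565 0.31586182] [ 0.          0.00014322  0.00124216 -0.00123402  0.00197881]
t 1.05 tcp [ 0.2102 -0.4811  0.2407] [3.141 0.    0.412] F [-1.2 -0.2  0. ] op 0.0918
shift cm [ 55.14 -53.54   4.07] rot deg [  0.     0.   -69.84]
```

```bash
python3 -m creep '[[[4.4,-2.6,0,0,0,-5,-1],[8.8,-5.2,0,0,0,-10,-1],[13.2,-7.8,0,0,0,-15,-1],[17.6,-10.4,0,0,0,-20,-1],[22,-13,0,0,0,-25,-1],[26.4,-15.6,0,0,0,-30,-1],[30.8,-18.2,0,0,0,-35,-1],[35,-20.7,0,0,0,-40,-1]]]' 20
python3 -c "
from h import *
go([.5012,.2305,.16],.066+np.pi/2)"
```

```text
time: 1.85
tool_pos: [0.4451, -0.1549, 0.241]
tool_rot: [3.141, 0.0, 1.113]
contact_force: [1.3, -1.3, 0.3]
opening: 0.0327
t 1.85 tcp [ 0.4451 -0.1549  0.241 ] [3.141 0.    1.113] F [ 1.3 -1.3  0.3] op 0.0327
shift cm [ 37.06 -11.99   8.08] rot deg [ 4.000e-02  2.000e-02 -2.998e+01]
```

```bash
python3 -m creep '[[[4.6,-1.5,0,0,0,-4,-1],[9.2,-3,0,0,0,-8,-1],[13.8,-4.5,0,0,0,-12,-1],[18.4,-6,1,0,0,-16,-1],[23,-7.5,2,0,0,-20,-1],[27.7,-9,3.5,0,0,-24,-1],[32.4,-10.5,5.5,0,0,-28,-1],[37.1,-12,7,0,0,-30,-1]]]'
python3 -c "
from h import *
save('top','top1.png');save('wrist','w1.png');save('side','s1.png')
print(find('wrist','button_top'),find('wrist','middle_hole'),proj('wrist',[.5012,.2305,.119]))
go([.5012,.2305,.143],.066+np.pi/2)"
```

```text
time: 2.65
tool_pos: [0.5002, 0.2269, 0.1719]
tool_rot: [3.141, 0.001, 1.64]
contact_force: [1.5, -1.2, -0.1]
opening: 0.0001
[(0.68, [0.4994, 0.2275, 0.1177])] [(0.68, [0.5011, 0.2485, 0.052])] [281.37824719 225.93802138]
t 2.9 tcp [0.5003 0.2248 0.1727] [3.141e+00 1.000e-03 1.638e+00] F [ 0.1 -0.   1.6] op 0.0008
shift cm [0.57 0.13 2.97] rot deg [0.02 0.06 0.05]
```

View pics/w1.png

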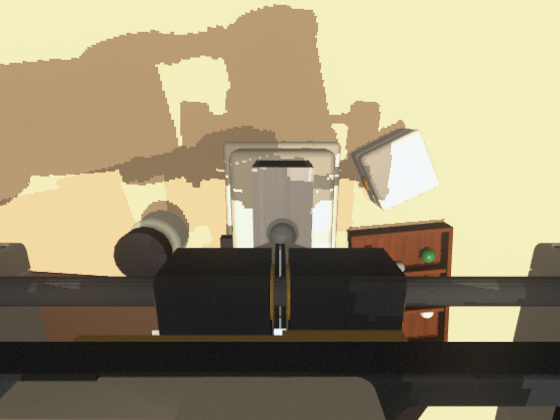

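View pics/s1.png

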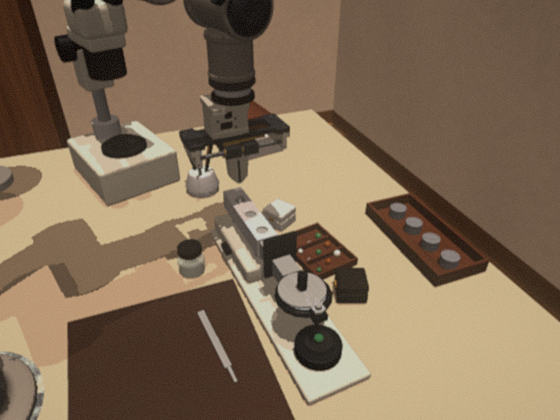

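The wrist picture shows the button at about (283,234), just ahead of the closed fingers and partly hidden. The sleeve's far end is at about row 162. I'll use that end edge to check y.

```bash
python3 - <<'E'
from h import *
print(robot.observe()['tool_pos'])
im=save('wrist','w2.png')
c=cv2.resize(im[130:270,210:360],None,fx=4,fy=4,interpolation=cv2.INTER_CUBIC); cv2.imwrite('pics/w2z.png',cv2.cvtColor(c,cv2.COLOR_RGB2BGR))
o=np.array([.5012,.2305]);psi=.066;ex=np.array([np.cos(psi),np.sin(psi)]);ey=np.array([-np.sin(psi),np.cos(psi)])
for dx in(-20,20): print(proj('wrist',[*(o+ey*.045+ex*dx/1000),.11]))
for dy in(-9,0,9): print(proj('wrist',[*(o+ey*dy/1000),.117]))
print(robot.observe()['tool_pos'])
E
```

```text
[0.50031492 0.22478188 0.17265593]
[249.76627217 154.00642014]
[311.96347765 153.89986283]
[280.966901   236.72608193]
[280.96048142 223.90140755]
[280.95391243 210.77823304]
[0.50058132 0.22416163 0.17306636]
```

View pics/w2z.png

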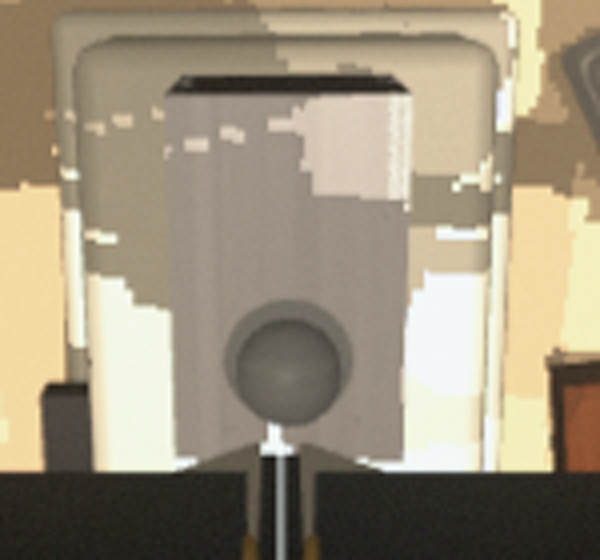

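The zoom gives the button crown at (282.3,222.8) against a predicted 223.9, and the sleeve end at row 153 against 154. The estimates agree to within 1 mm, so I'll descend over the button.

```bash
python3 -m creep '[[[0.3,0.15,1,0,0,0,-1],[0.6,0.15,2,0,0,0,-1],[0.6,0.15,2.6,0,0,0,-1],[0.6,0.15,2.6,0,0,0,-1]]]'
python3 -c "
from h import *
go([.5015,.2305,.125],.066+np.pi/2)
save('wrist','w3.png')
go([.5015,.2305,.125],.066+np.pi/2)"
```

```text
time: 3.35
tool_pos: [0.5011, 0.2296, 0.1458]
tool_rot: [-3.14, 0.001, 1.636]
contact_force: [0.7, 0.4, -0.2]
opening: 0.0004
t 3.35 tcp [0.5011 0.2296 0.1458] [-3.140e+00  1.000e-03  1.636e+00] F [ 0.7  0.4 -0.2] op 0.0004
shift cm [0.09 0.05 2.08] rot deg [-0.08  0.09 -0.07]
t 3.4 tcp [0.5014 0.2298 0.1464] [-3.141e+00  1.000e-03  1.636e+00] F [-0.   0.8 -0. ] op 0.0
shift cm [0.07 0.01 2.14] rot deg [-0.02  0.07 -0.06]
```

View pics/w3.png

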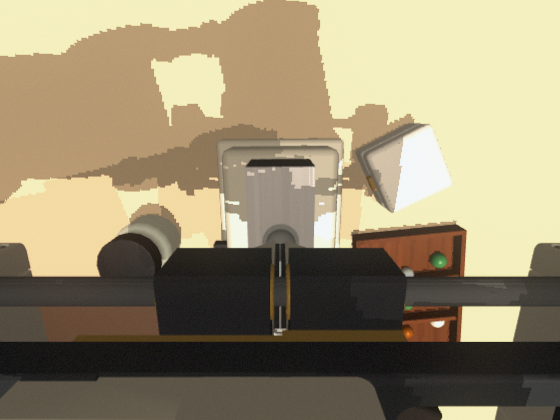

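The picture shows the fingers lined up over the button, centred on column 280. I'll press down now.

```bash
python3 -m creep '[[[0.07,0,0.5,0,0,0,-1],[0.07,0,1,0,0,0,-1],[0.07,0,1.4,0,0,0,-1],[0.07,0,1.7,0,0,0,-1],[0.07,0,1.9,0,0,0,-1],[0.07,0,2,0,0,0,-1],[0.07,0,2,0,0,0,-1]]]'
python3 -c "
from h import *
go([.5015,.2305,.1235],.066+np.pi/2)"
```

```text
time: 4.1
tool_pos: [0.5012, 0.2305, 0.1261]
tool_rot: [-3.141, 0.001, 1.636]
contact_force: [0.3, -0.5, -0.1]
opening: 0.0003
t 4.1 tcp [0.5012 0.2305 0.1261] [-3.141e+00  1.000e-03  1.636e+00] F [ 0.3 -0.5 -0.1] op 0.0003
shift cm [-0.    0.03  0.26] rot deg [-0.05  0.07 -0.06]
```

```bash
python3 -m creep '[[[0,0,0.1,0,0,0,-1],[0,0,0.2,0,0,0,-1],[0,0,0.25,0,0,0,-1],[0,0,0.25,0,0,0,-1]]]'
python3 -c "
from h import *
go([.5015,.2305,.1235],.066+np.pi/2)
save('top','top2.png');s=save('side','s2.png')
c=cv2.resize(s[170:370,200:380],None,fx=3,fy=3); cv2.imwrite('pics/s2z.png',cv2.cvtColor(c,cv2.COLOR_RGB2BGR))
go([.5015,.2305,.1235],.066+np.pi/2)"
```

```text
time: 4.5
tool_pos: [0.5012, 0.2306, 0.1239]
tool_rot: [-3.141, 0.001, 1.636]
contact_force: [-1.8, -0.9, 3.2]
opening: 0.0007
t 4.5 tcp [0.5012 0.2306 0.1239] [-3.141e+00  1.000e-03  1.636e+00] F [-1.8 -0.9  3.2] op 0.0007
shift cm [-0.02  0.03  0.04] rot deg [-0.03  0.06 -0.05]
t 4.6 tcp [0.5012 0.2306 0.1238] [-3.141e+00  1.000e-03  1.636e+00] F [-1.9 -0.8  3.6] op 0.0003
shift cm [-0.01  0.03  0.03] rot deg [-0.03  0.06 -0.06]
```

View pics/s2z.png

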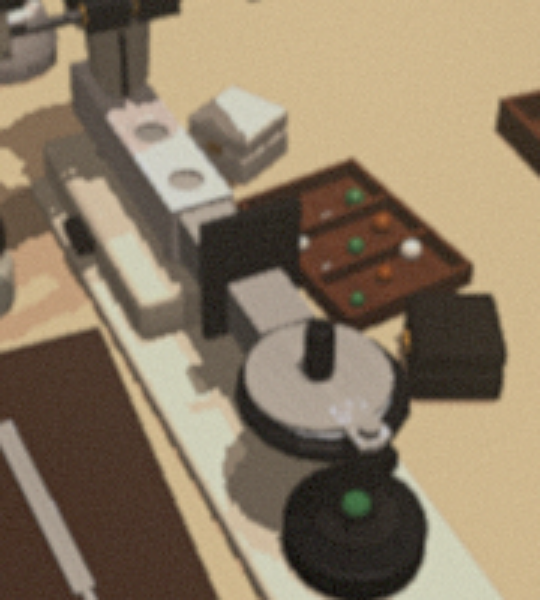

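View pics/top2.png

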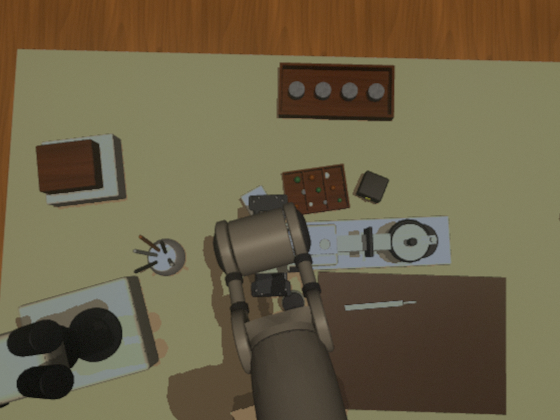

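The top picture has the knob moved from column 404 to 413 and the plate from 362 to 369, about 17 mm, so the tube has kicked free. I'll lift, cross to the gap between the sleeve's mouth and the plate, and look again from there.

```bash
python3 -m creep '[[[0,0,-3,0,0,0,-1],[0,0,-6,0,0,0,-1],[-4,0,-6,0,0,0,-1],[-8,0,-6,0,0,0,-1],[-12.5,0,-6,0,0,0,-1],[-16.6,0,-6,0,0,0,-1],[-16.6,0,-6,0,0,0,-1]]]'
python3 -c "
from h import *
save('wrist','w4.png');save('side','s4.png')
print(find('side','plate_face'),find('wrist','plate_face'))
go([.5124,.0649,.132],.066+np.pi/2)"
```

```text
time: 5.3
tool_pos: [0.5124, 0.0608, 0.1838]
tool_rot: [-3.141, 0.002, 1.631]
contact_force: [-0.4, 1.0, -1.0]
opening: 0.0004
[(0.62, [0.5116, -0.0413, 0.108])] [(0.59, [0.5122, 0.087, 0.1056])]
t 5.5 tcp [0.5119 0.0659 0.1839] [-3.141e+00  1.000e-03  1.636e+00] F [-0.5  0.5  1. ] op 0.0003
shift cm [-0.1   0.05  5.19] rot deg [-0.05  0.03 -0.03]
```

View pics/s4.png

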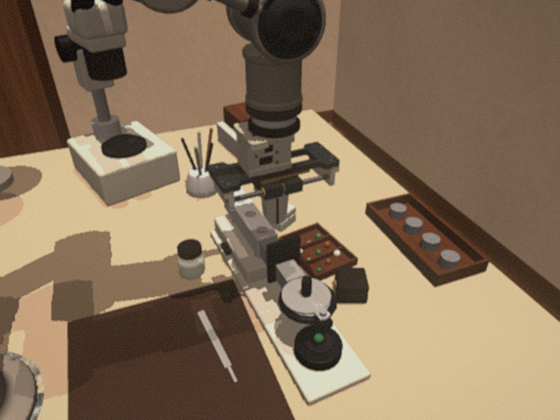

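View pics/w4.png

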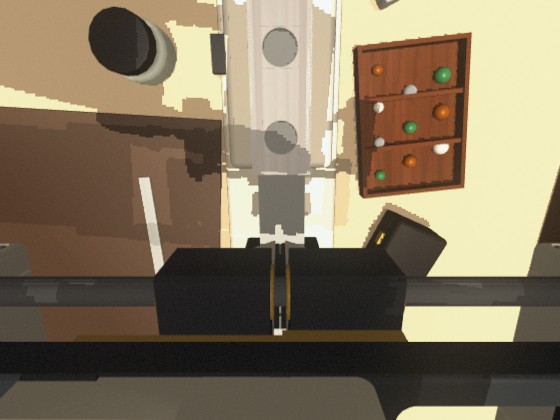

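The wrist picture shows the last hole at (281,137), the sleeve's mouth at about row 172, and the plate's upper edge from about row 238, columns 246 to 318. I'll work out how much room the finger has.

```bash
python3 -c "
from h import *
m=pix('wrist',282,172,.11);p=pix('wrist',282,238,.15);h=pix('wrist',281,137,.11);print(m,p,h)
go([.5124,(m[1]+p[1])/2,.132],.066+np.pi/2)"
```

```text
[0.51113748 0.10387584 0.11      ] [0.51307219 0.07076952 0.15      ] [0.50891279 0.12725803 0.11      ]
t 5.5 tcp [0.5119 0.0659 0.1839] [-3.141e+00  1.000e-03  1.636e+00] F [-0.5  0.5  1. ] op 0.0003
shift cm [2.14 0.19 5.18] rot deg [-0.05  0.03 -0.03]
```

```bash
python3 -c "
from h import *
im=save('wrist','w5.png')
c=cv2.resize(im[120:270,200:360],None,fx=4,fy=4,interpolation=cv2.INTER_CUBIC); cv2.imwrite('pics/w5z.png',cv2.cvtColor(c,cv2.COLOR_RGB2BGR))
for y,z in((.098,.11),(.07,.15),(.05,.15),(.035,.15)): print(y,proj('wrist',[.482,y,z]),proj('wrist',[.542,y,z]))
im=cv2.imread('pics/top2.png');cv2.imwrite('pics/top2z.png',cv2.resize(im[200:290,280:460],None,fx=4,fy=4,interpolation=cv2.INTER_CUBIC))
s=cv2.imread('pics/s4.png');cv2.imwrite('pics/s4z.png',cv2.resize(s[170:340,200:380],None,fx=3,fy=3,interpolation=cv2.INTER_CUBIC))
"
```

```text
0.098 [239.38181276 178.10699868] [325.83851588 183.69505652]
0.07 [229.63139345 236.43880065] [330.32784838 242.62512101]
0.05 [228.87179125 267.22220208] [326.80927503 273.07521952]
0.035 [228.3290343 289.2178004] [324.29450653 294.83828679]
```

View pics/w5z.png

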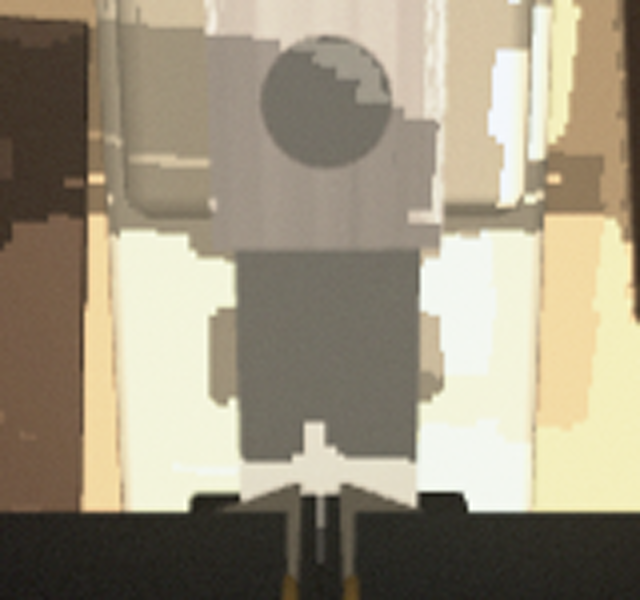

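View pics/top2z.png

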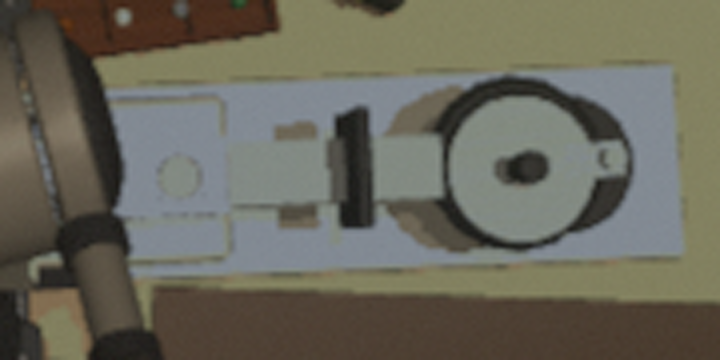

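View pics/s4z.png

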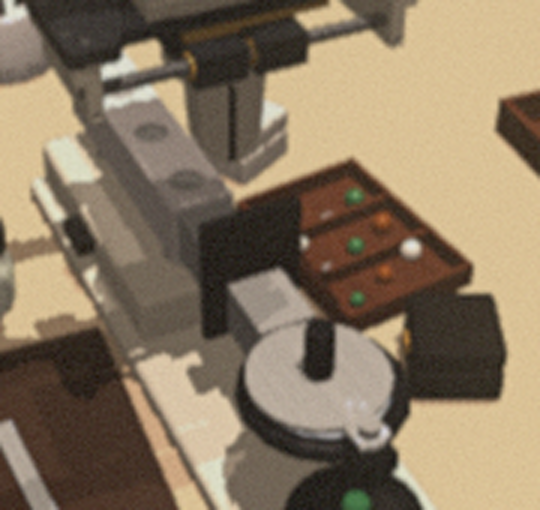

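The pictures put the sleeve's mouth at y≈.097 and the plate's face at y≈.037, so the finger at y=.066 with ±10 mm has room. I'll descend straight down.

```bash
python3 -m creep '[[[0,0.05,2,0,0,0,-1],[0,0.05,4,0,0,0,-1],[0,0.05,5,0,0,0,-1],[0,0.05,5.2,0,0,0,-1],[0,0.05,5.2,0,0,0,-1]]]'
python3 -c "
from h import *
s=save('side','s6.png')
cv2.imwrite('pics/s6z.png',cv2.cvtColor(cv2.resize(s[170:340,200:380],None,fx=3,fy=3,interpolation=cv2.INTER_CUBIC),cv2.COLOR_RGB2BGR))
go([.514,.0465,.132],.066+np.pi/2)"
```

```text
time: 6.05
tool_pos: [0.5125, 0.0667, 0.132]
tool_rot: [-3.141, 0.001, 1.638]
contact_force: [-0.7, 0.1, 0.1]
opening: 0.0003
t 6.1 tcp [0.5128 0.0666 0.1325] [3.141e+00 1.000e-03 1.638e+00] F [ 0.2 -1.1 -0.4] op 0.0008
shift cm [-2.01 -0.01  0.05] rot deg [0.01 0.04 0.06]
```

View pics/s6z.png

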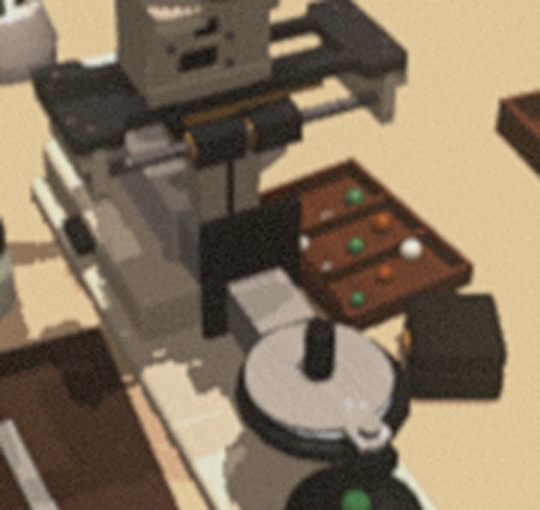

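The side picture shows the fingers standing between the sleeve and the plate. I'll push along tool -x; the button should latch at about TCP y≈+.005.

```bash
python3 -m creep '[[[-1,0,0,0,0,0,-1],[-1.8,0,0,0,0,0,-1],[-2.4,0,0,0,0,0,-1],[-3,0,0,0,0,0,-1],[-3.5,0,0,0,0,0,-1],[-4,0,0,0,0,0,-1],[-4.4,0,0,0,0,0,-1],[-4.7,0,0,0,0,0,-1]]]'
python3 -m creep '[[[-0.2,0,0,0,0,0,-1],[-0.4,0,0,0,0,0,-1],[-0.6,0,0,0,0,0,-1],[-0.6,0,0,0,0,0,-1]]]'
python3 -c "
from h import *
s=save('side','s7.png')
cv2.imwrite('pics/s7z.png',cv2.cvtColor(cv2.resize(s[170:340,200:380],None,fx=3,fy=3,interpolation=cv2.INTER_CUBIC),cv2.COLOR_RGB2BGR))
save('wrist','w7.png')
go([.516,.0055,.132],.066+np.pi/2)"
```

```text
time: 6.9
tool_pos: [0.5162, 0.0193, 0.1326]
tool_rot: [3.141, 0.001, 1.638]
contact_force: [1.3, 3.9, 3.0]
opening: 0.0003
time: 7.3
tool_pos: [0.5161, 0.0127, 0.1322]
tool_rot: [-3.141, 0.001, 1.637]
contact_force: [0.5, -0.4, 0.5]
opening: 0.0006
t 7.4 tcp [0.5162 0.013  0.1323] [-3.141e+00  1.000e-03  1.637e+00] F [ 0.  -0.3  0.1] op 0.0004
shift cm [-0.75 -0.07  0.03] rot deg [-0.02  0.06  0.04]
```

View pics/s7z.png

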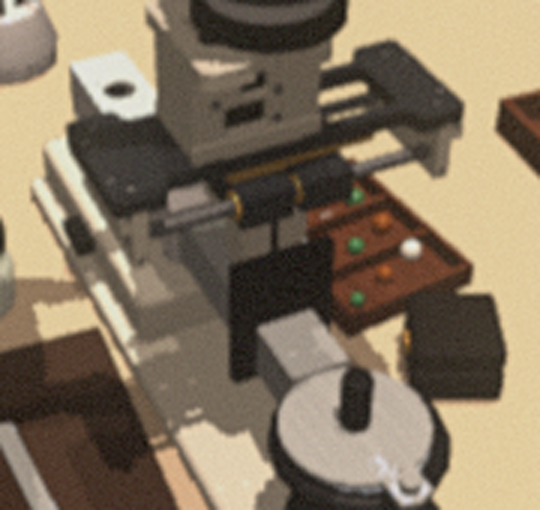

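View pics/w7.png

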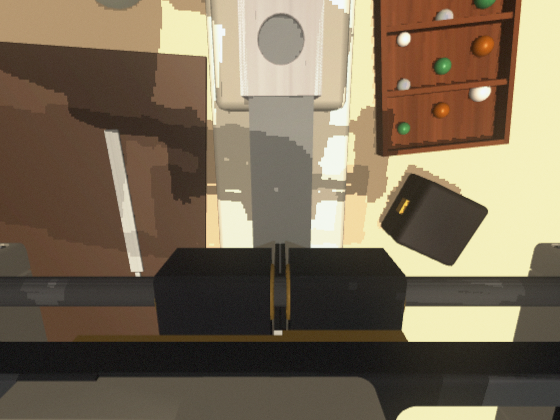

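The side picture shows the plate riding along with the fingers, and the tube stretched out further. The tube has about 7 mm to go, so I'll push on slowly and watch the force.

```bash
python3 -m creep '[[[-0.1,0,0,0,0,0,-1],[-0.2,0,0,0,0,0,-1],[-0.3,0,0,0,0,0,-1],[-0.4,0,0,0,0,0,-1],[-0.4,0,0,0,0,0,-1]]]'
python3 -c "
from h import *
save('top','top8.png')
go([.516,.0055,.132],.066+np.pi/2)"
```

```text
time: 7.9
tool_pos: [0.5163, 0.0092, 0.1322]
tool_rot: [-3.141, 0.001, 1.637]
contact_force: [0.2, 2.2, -0.0]
opening: 0.0006
t 7.95 tcp [0.5164 0.0092 0.1322] [-3.141e+00  1.000e-03  1.637e+00] F [ 0.4  2.3 -0.2] op 0.0007
shift cm [-0.37 -0.06  0.02] rot deg [-0.03  0.04  0.03]
```

View pics/top8.png

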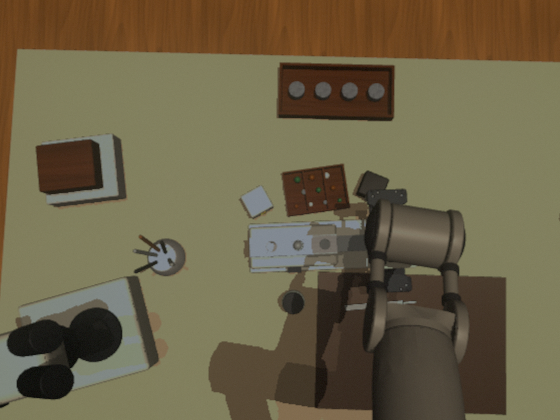

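```bash
python3 -c "
import cv2
im=cv2.imread('pics/top8.png');cv2.imwrite('pics/top8z.png',cv2.resize(im[215:280,240:370],None,fx=6,fy=6,interpolation=cv2.INTER_CUBIC))"
```

```text
(no output)
```

View pics/top8z.png

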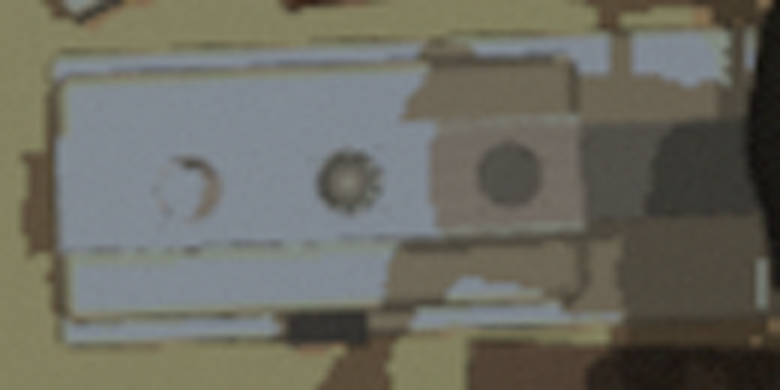

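The zoom shows the domed button in the middle hole at zoom position (348,182), looking as it did at the start. I'll confirm the latch with a gentle 2–3 mm push.

```bash
python3 -m creep '[[[-0.1,0,0,0,0,0,-1],[-0.2,0,0,0,0,0,-1],[-0.25,0,0,0,0,0,-1],[-0.25,0,0,0,0,0,-1]]]'
python3 -c "
from h import *
im=save('top','top9.png')
cv2.imwrite('pics/top9z.png',cv2.cvtColor(cv2.resize(im[215:280,240:370],None,fx=6,fy=6,interpolation=cv2.INTER_CUBIC),cv2.COLOR_RGB2BGR))
go([.516,.0055,.132],.066+np.pi/2)"
```

```text
time: 8.35
tool_pos: [0.5165, 0.0067, 0.1322]
tool_rot: [-3.141, 0.001, 1.637]
contact_force: [-0.7, 2.6, -0.4]
opening: 0.0004
t 8.4 tcp [0.5165 0.0067 0.1322] [-3.141e+00  1.000e-03  1.637e+00] F [ 0.6  1.2 -0.1] op 0.0005
shift cm [-0.11 -0.06  0.02] rot deg [-0.03  0.04  0.03]
```

View pics/top9z.png

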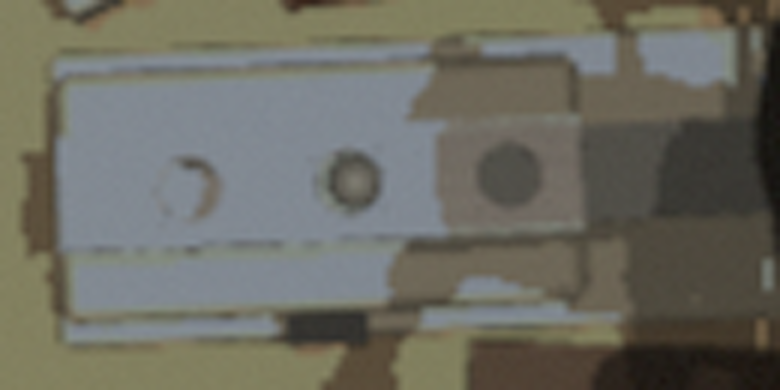

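```bash
python3 -m creep '[[[-0.1,0,0,0,0,0,-1],[-0.15,0,0,0,0,0,-1],[-0.2,0,0,0,0,0,-1],[-0.2,0,0,0,0,0,-1]]]'
python3 -c "
from h import *
im=save('top','top10.png')
cv2.imwrite('pics/top10z.png',cv2.cvtColor(cv2.resize(im[215:280,240:370],None,fx=6,fy=6,interpolation=cv2.INTER_CUBIC),cv2.COLOR_RGB2BGR))
go([.516,.0055,.132],.066+np.pi/2)"
```

```text
time: 8.8
tool_pos: [0.5165, 0.0061, 0.1322]
tool_rot: [-3.141, -0.002, 1.637]
contact_force: [-0.4, 9.7, 0.5]
opening: 0.0003
t 8.85 tcp [0.5166 0.0061 0.1322] [-3.141e+00 -2.000e-03  1.638e+00] F [-0.  10.   0.8] op 0.0008
shift cm [-0.06 -0.06  0.02] rot deg [-0.03 -0.09  0.04]
```

View pics/top10z.png

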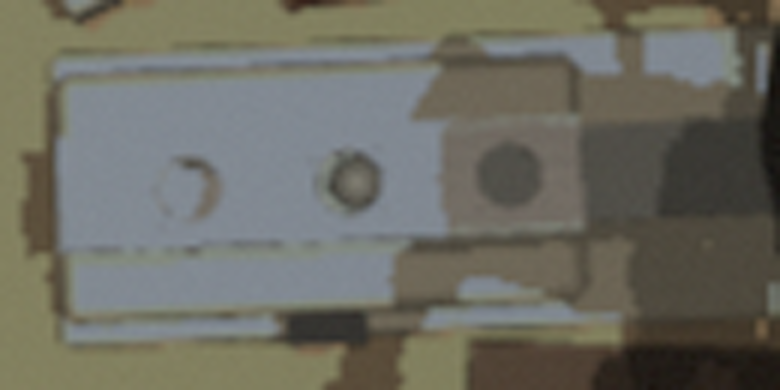

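Locked: the force rose to 10 N with no movement, and the button stands in the middle hole. I'll back off, lift, and look for the knob.

```bash
python3 -m creep '[[[1,0,0,0,0,0,-1],[1.5,0,0,0,0,0,-0.45],[1.5,0,-4,0,0,0,-0.45],[1.5,0,-8,0,0,0,-0.45],[6,0,-10,0,0,0,-0.45],[10.5,0,-10,0,0,0,-0.45],[14,0,-10,0,0,0,-0.45],[14,0,-10,0,0,0,-0.45]]]' 20
python3 -c "
from h import *
im=save('top','top11.png')
cv2.imwrite('pics/top11z.png',cv2.cvtColor(cv2.resize(im[200:280,340:480],None,fx=5,fy=5,interpolation=cv2.INTER_CUBIC),cv2.COLOR_RGB2BGR))
s=save('side','s11.png')
cv2.imwrite('pics/s11z.png',cv2.cvtColor(cv2.resize(s[170:370,200:380],None,fx=3,fy=3,interpolation=cv2.INTER_CUBIC),cv2.COLOR_RGB2BGR))
go([.516,.0055,.132],.066+np.pi/2)"
```

```text
time: 9.65
tool_pos: [0.5067, 0.1491, 0.2328]
tool_rot: [3.141, -0.002, 1.642]
contact_force: [-0.2, -0.7, 0.5]
opening: 0.0249
t 9.75 tcp [0.5071 0.146  0.2324] [-3.141e+00 -1.000e-03  1.640e+00] F [-0.7  1.4  0. ] op 0.0253
shift cm [-14.09  -0.07  10.03] rot deg [-0.03 -0.04  0.16]
```

View pics/top11z.png

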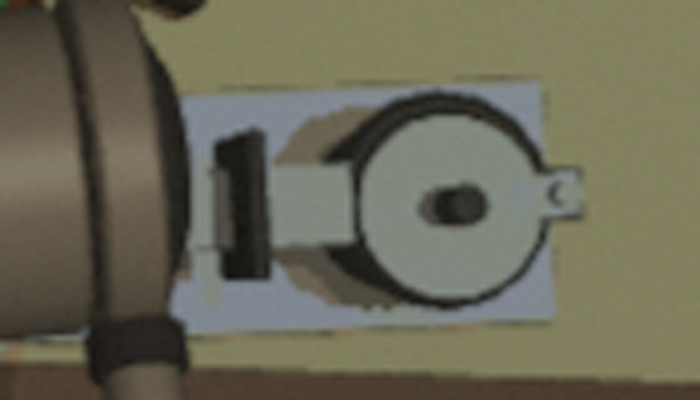

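View pics/s11z.png

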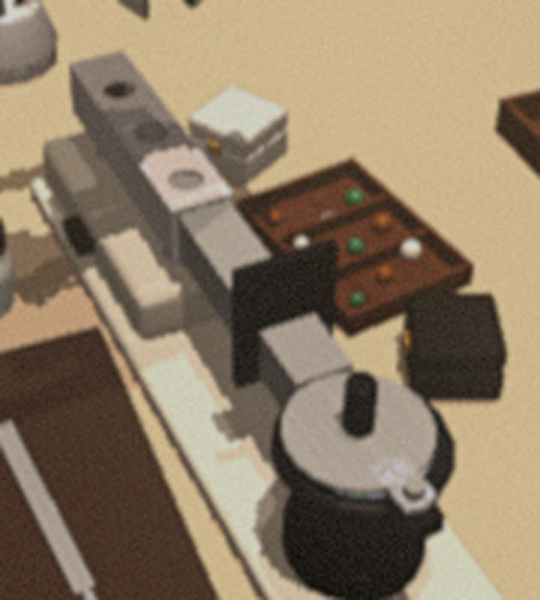

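In the top zoom the knob top is at (466,205), which is pixel (433.2,241.0), and the pivot pin is at (562,192), which is (452.4,238.4). The side view shows the tube extended and the cover still closed.

```bash
python3 -c "
from h import *
k=pix('top',433.2,241,.14);p=pix('top',452.4,238.4,.114);d=(k-p)[:2];print(k,p,np.linalg.norm(d),'theta',np.arctan2(-d[0],d[1])-.066)
print(find('top','cover_knob'),find('top','cover_pivot'),find('side','cover_knob'),find('side','cover_pivot'))
s=cv2.imread('pics/s11.png');cv2.imwrite('pics/s11b.png',cv2.resize(s[180:250,210:290],None,fx=7,fy=7,interpolation=cv2.INTER_CUBIC))
for X in([*k[:2],.14],[*p[:2],.114]): print('side px',proj('side',X))
go([k[0],k[1],.23],.066+np.pi/2)"
```

```text
[ 0.5200426  -0.09293783  0.14      ] [ 0.52742784 -0.13854024  0.114     ] 0.046196549032279516 theta 0.09455452216494875
[(0.81, [0.5191, -0.0934, 0.1062])] [(0.84, [0.5248, -0.0906, 0.1085])] [(0.67, [0.517, -0.1057, 0.1085])] [(0.94, [0.5137, -0.0998, 0.1066])]
side px [319.16164336 296.31408283]
side px [337.27994189 330.54290002]
t 9.95 tcp [0.5075 0.1445 0.2324] [-3.141e+00 -1.000e-03  1.636e+00] F [-0.6 -0.1  0.4] op 0.0254
shift cm [-23.78  -0.29   0.21] rot deg [-0.04 -0.07 -0.05]
```

View pics/s11b.png

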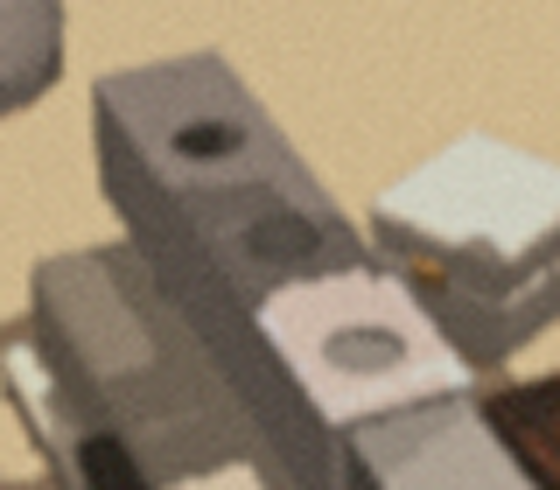

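The side view predicts the knob at (319,296) and it's seen at (320.7,296), so the position holds. Cover θ is about 0.09. I'll move above the knob with the jaws at 25 mm to cage it.

```bash
python3 -m creep '[[[-4.5,0,0,0,0,-1,-0.45],[-9,0,0,0,0,-2,-0.45],[-13.5,-0.1,0,0,0,-3,-0.45],[-18,-0.2,0,0,0,-4,-0.45],[-22,-0.3,0,0,0,-5,-0.45],[-23.8,-0.3,1,0,0,-5.5,-0.45],[-23.8,-0.3,2.5,0,0,-5.5,-0.45],[-23.8,-0.3,3.5,0,0,-5.5,-0.45]]]'
python3 -c "
from h import *
robot.read_camera('wrist');robot.read_camera('wrist')
go([.520,-.093,.130],.066+np.pi/2+.095)
im=save('wrist','w12.png');s=save('side','s12.png')
cv2.imwrite('pics/s12z.png',cv2.cvtColor(cv2.resize(s[200:370,230:410],None,fx=3,fy=3,interpolation=cv2.INTER_CUBIC),cv2.COLOR_RGB2BGR))
go([.520,-.093,.130],.066+np.pi/2+.095)"
```

```text
time: 10.75
tool_pos: [0.5193, -0.0948, 0.1961]
tool_rot: [-3.14, -0.002, 1.729]
contact_force: [-1.0, 0.5, -0.6]
opening: 0.0253
t 10.85 tcp [ 0.5189 -0.0934  0.1957] [-3.138e+00 -3.000e-03  1.731e+00] F [-0.1 -0.9  0.8] op 0.0248
shift cm [0.01 0.13 6.57] rot deg [-0.2  -0.16 -0.05]
t 10.95 tcp [ 0.52   -0.0931  0.1973] [-3.141e+00 -1.000e-03  1.732e+00] F [ 0.4 -0.6 -0.4] op 0.0253
shift cm [-0.    0.01  6.73] rot deg [-0.04 -0.07  0.01]
```

View pics/s12z.png

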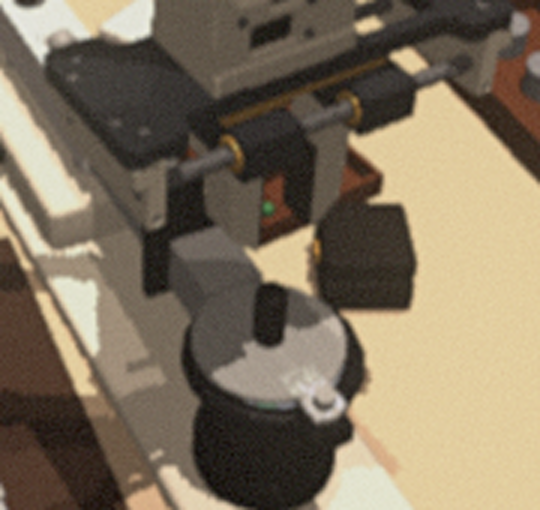

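View pics/w12.png

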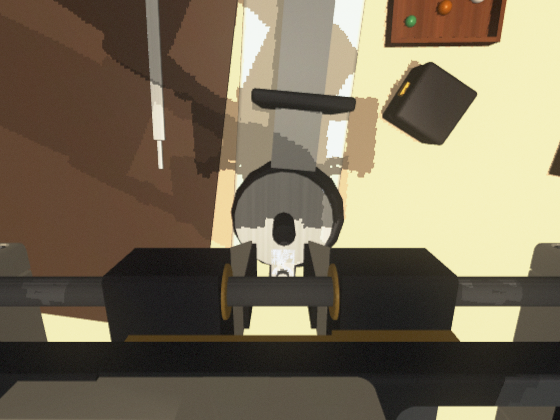

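The wrist picture has the knob at (284,229), midway between the finger pads around column 281.

```bash
python3 -c "
from h import *
print(proj('wrist',[.52,-.093,.14]),proj('wrist',[.5274,-.1385,.114]))"
python3 -m creep '[[[0,0,2,0,0,0,-0.45],[0,0,4,0,0,0,-0.45],[0,0,5.5,0,0,0,-0.45],[0,0,6.5,0,0,0,-0.45],[0,0,6.6,0,0,0,-0.45]]]'
python3 -c "
from h import *
s=save('side','s13.png')
cv2.imwrite('pics/s13z.png',cv2.cvtColor(cv2.resize(s[200:370,230:410],None,fx=3,fy=3,interpolation=cv2.INTER_CUBIC),cv2.COLOR_RGB2BGR))
go([.520,-.093,.130],.066+np.pi/2+.095)"
```

```text
[279.64175831 232.31756371] [279.70582125 276.58130983]
time: 11.45
tool_pos: [0.5197, -0.0926, 0.1308]
tool_rot: [-3.14, -0.002, 1.733]
contact_force: [-0.3, -0.6, 0.8]
opening: 0.0257
t 11.5 tcp [ 0.52   -0.0927  0.1314] [-3.141e+00 -1.000e-03  1.733e+00] F [ 0.2  0.4 -0.3] op 0.0251
shift cm [-0.03 -0.01  0.14] rot deg [-0.05 -0.08  0.05]
```

View pics/s13z.png

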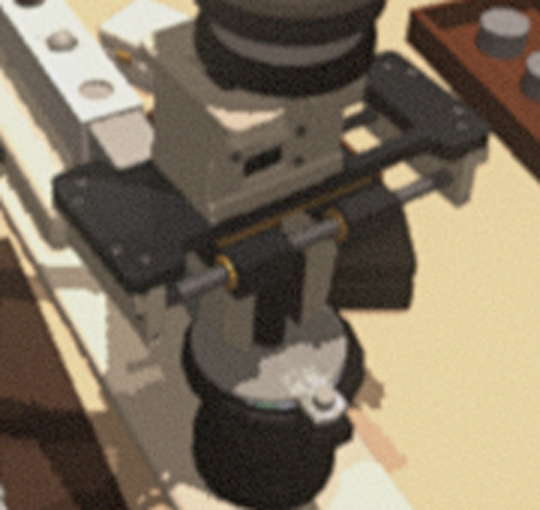

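The side view shows the knob between the fingers and the button clearly standing up in the middle hole. Next I'll swing the knob along its arc, turning the tool with it.

```bash
python3 -m creep '[[[-0.03,-0.56,0,0,0,-7,-0.45],[-0.14,-1.11,0,0,0,-14,-0.45],[-0.31,-1.65,0,0,0,-21,-0.45],[-0.54,-2.16,0,0,0,-28,-0.45],[-0.83,-2.64,0,0,0,-35,-0.45],[-1.18,-3.08,0,0,0,-42,-0.45],[-1.58,-3.47,0,0,0,-49,-0.45],[-2.03,-3.81,0,0,0,-56,-0.45]]]'
python3 -c "
from h import *
s=save('side','s14.png')
cv2.imwrite('pics/s14z.png',cv2.cvtColor(cv2.resize(s[200:370,230:410],None,fx=3,fy=3,interpolation=cv2.INTER_CUBIC),cv2.COLOR_RGB2BGR))
P=np.array([.5274,-.1385]);a=.066+.095+np.radians(56);print('ideal',P+.046*np.array([-np.sin(a),np.cos(a)]))
a=.066+.095+np.radians(112);t=P+.046*np.array([-np.sin(a),np.cos(a)]);go([*t,.131],a+np.pi/2)"
```

```text
time: 12.3
tool_pos: [0.4859, -0.1185, 0.1324]
tool_rot: [3.14, -0.0, 2.715]
contact_force: [-0.3, 3.0, 0.8]
opening: 0.0251
ideal [ 0.48563395 -0.11922315]
t 12.35 tcp [ 0.4857 -0.1193  0.1324] [ 3.141 -0.     2.721] F [-0.6  1.3  0.2] op 0.0253
shift cm [-1.98 -3.84  0.14] rot deg [  0.06   0.   -55.32]
```

View pics/s14z.png

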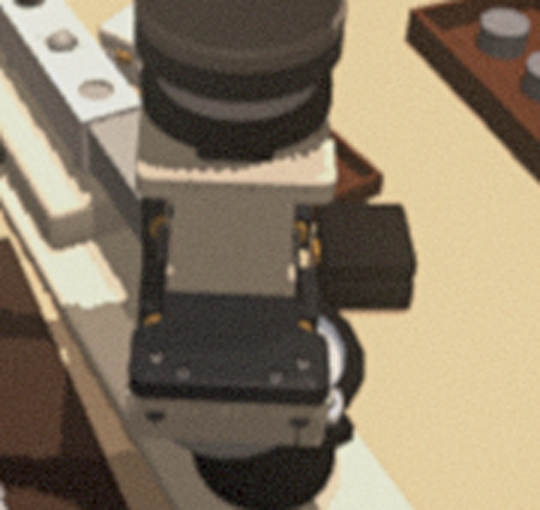

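The cover is turning with the fingers, and the lens is beginning to show at the right. The arc matches the ideal to within 1 mm, so I'll carry on.

```bash
python3 -m creep '[[[-0.03,-0.56,0,0,0,-7,-0.45],[-0.14,-1.11,0,0,0,-14,-0.45],[-0.31,-1.65,0,0,0,-21,-0.45],[-0.54,-2.16,0,0,0,-28,-0.45],[-0.83,-2.64,0,0,0,-35,-0.45],[-1.16,-3.05,0,0,0,-41,-0.45],[-1.51,-3.41,0,0,0,-47,-0.45],[-1.82,-3.66,0,0,0,-52,-0.45]]]'
python3 -c "
from h import *
P=np.array([.5274,-.1385]);d=robot.observe()['tool_pos'][:2]-P;print('tool theta',np.arctan2(-d[0],d[1])-.066,np.linalg.norm(d))
a=.066+2.1;t=P+.046*np.array([-np.sin(a),np.cos(a)]);go([*t,.131],a+np.pi/2)"
```

```text
time: 13.15
tool_pos: [0.4872, -0.16, 0.1331]
tool_rot: [3.14, 0.0, -2.653]
contact_force: [-3.2, 1.0, -0.1]
opening: 0.0253
tool theta 1.9967454026764722 0.04562254982386093
t 13.15 tcp [ 0.4872 -0.16    0.1331] [ 3.14   0.    -2.653] F [-3.2  1.  -0.1] op 0.0253
shift cm [ 0.01 -0.47  0.21] rot deg [ 0.07  0.01 -6.1 ]
```

```bash
python3 -m creep '[[[0,-0.15,0,0,0,-2,-0.45],[0,-0.3,0,0,0,-4,-0.45],[-0.02,-0.45,0,0,0,-6,-0.45],[-0.02,-0.45,0,0,0,-6,-0.45]]]'
python3 -c "
from h import *
P=np.array([.5274,-.1385]);d=robot.observe()['tool_pos'][:2]-P;print('tool theta',np.arctan2(-d[0],d[1])-.066,np.linalg.norm(d))
a=.066+2.15;t=P+.046*np.array([-np.sin(a),np.cos(a)]);go([*t,.131],a+np.pi/2)"
```

```text
time: 13.55
tool_pos: [0.4897, -0.164, 0.1338]
tool_rot: [3.141, 0.0, -2.55]
contact_force: [-1.5, 1.3, 0.9]
opening: 0.0253
tool theta 2.098797288081254 0.04548599359956113
t 13.55 tcp [ 0.4897 -0.164   0.1338] [ 3.141  0.    -2.55 ] F [-1.5  1.3  0.9] op 0.0253
shift cm [ 0.05 -0.24  0.28] rot deg [ 0.03  0.02 -3.05]
```

```bash
python3 -m creep '[[[0,-0.1,0.05,0,0,-1,-0.45],[0.05,-0.2,0.1,0,0,-2,-0.45],[0.05,-0.3,0.1,0,0,-3,-0.45],[0.05,-0.3,0.1,0,0,-3,-0.45]]]'
python3 -c "
from h import *
P=np.array([.5274,-.1385]);d=robot.observe()['tool_pos'][:2]-P;print('tool theta',np.arctan2(-d[0],d[1])-.066,np.linalg.norm(d))
a=.066+2.2;t=P+.046*np.array([-np.sin(a),np.cos(a)]);go([*t,.131],a+np.pi/2)"
```

```text
time: 13.95
tool_pos: [0.491, -0.166, 0.1331]
tool_rot: [3.14, 0.001, -2.497]
contact_force: [-1.2, 5.6, 3.2]
opening: 0.0255
tool theta 2.15140160949517 0.04566009018328152
t 13.95 tcp [ 0.491  -0.166   0.1331] [ 3.140e+00  1.000e-03 -2.497e+00] F [-1.2  5.6  3.2] op 0.0255
shift cm [ 0.03 -0.22  0.21] rot deg [ 0.09  0.07 -2.89]
```

The tangential force has risen to about 6 N, so this is the stop. I'll centre the fingers on the knob again, lift straight up, and look.

```bash
python3 -m creep '[[[0,0.35,0,0,0,0,-0.45],[0,0.35,-1,0,0,0,-0.45],[0,0.35,-4,0,0,0,-0.45],[0,0.35,-8,0,0,0,-0.45],[4,0.35,-10,0,0,0,-0.45],[8.5,0.35,-11,0,0,0,-0.45],[13,0.35,-11,0,0,0,-0.45],[13,0.35,-11,0,0,0,-0.45]]]'
python3 -c "
from h import *
im=save('top','top15.png')
cv2.imwrite('pics/top15z.png',cv2.cvtColor(cv2.resize(im[200:300,250:480],None,fx=3.4,fy=3.4,interpolation=cv2.INTER_CUBIC),cv2.COLOR_RGB2BGR))
s=save('side','s15.png')
go([.4,-.3,.25],0)"
```

```text
time: 14.75
tool_pos: [0.382, -0.2445, 0.2443]
tool_rot: [-3.141, -0.0, -2.502]
contact_force: [-0.2, 0.9, -0.5]
opening: 0.0252
t 14.85 tcp [ 0.3847 -0.2425  0.2439] [-3.141e+00  2.000e-03 -2.499e+00] F [ 0.6  0.5 -0.5] op 0.025
shift cm [ 2.21 -5.52 -0.61] rot deg [-1.2000e-01  1.0000e-02 -1.4321e+02]
```

View pics/top15.png

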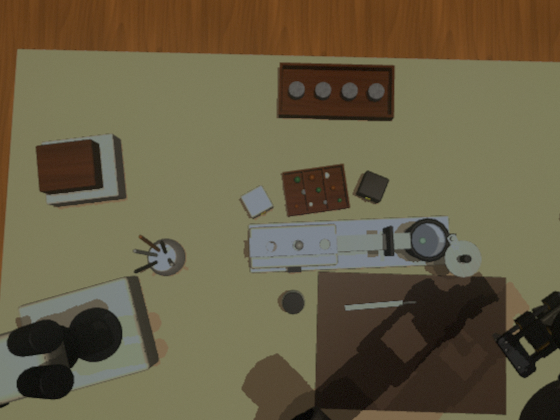

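View pics/s15.png

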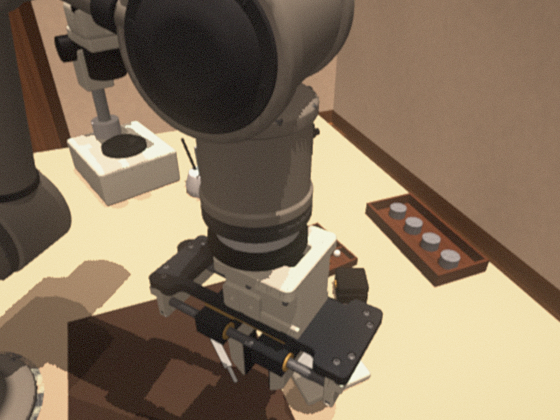

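View pics/top15z.png

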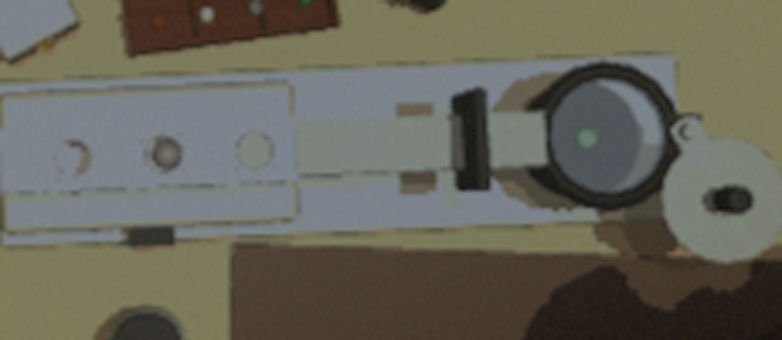

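```bash
python3 -c "
from h import *
k=pix('top',464.5,258.8,.14);p=pix('top',452.4,238.4,.114);d=(k-p)[:2];print(np.linalg.norm(d),'theta',np.arctan2(-d[0],d[1])-.066)"
```

```text
0.04438578697960671 theta 1.8933616321180478
```

```bash
python3 -c "
from h import *
k=pix('top',466.8,258.5,.14);p=pix('top',451.8,238.5,.114);d=(k-p)[:2];print(np.linalg.norm(d),'theta',np.arctan2(-d[0],d[1])-.066)
s=robot.observe();print(s['contact_force'],s['time']);robot.hand_in()"
```

```text
0.04603854102428208 theta 2.0178512607698598
[ 0.60341457  0.47161369 -0.48907867] 14.85
the job is handed in; nothing more can be done
```

The loupe is set up over the stone, and I handed the job in at 14.85 s of the 58 s allowed. The hand-in gives no verdict, so the result rests on my own checks.

- **Button and tube:** I pressed the button flush, and the tube kicked out about 17 mm. I then pushed the thumb plate until the tube locked. The force rose to about 10 N with no movement, and the last top picture shows the button up in the middle hole.
- **Dust cover:** I swung it by the knob, with the jaws loosely around it, until about 6 N at the stop. My first reading from the last top picture was 1.89 rad, but the distance from knob to pivot came out slightly short. Picking the points again on the zoomed picture gave 2.02 rad with the correct 46 mm, which matches the stop at 2.0. Both are above the 1.75 needed.
- **Other things on the bench:** In the top picture they look to be where they started; I checked this by eye and did not measure it. The arm was clear of everything at hand-in.

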